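Pin the flap back on the drilling jig

ROBOT

A 6-joint arm with a two-finger parallel gripper is mounted at the origin on a cart in front of the work surface, level with it; the furniture and walls round the work are solid. World frame = base frame: x ahead of the robot, y to its left, z up, the work surface at z = 0. Lengths are in m, angles in rad, forces in N, time in s.
With the tool pointing down it reaches from about 0.425 to 0.95 m from the base axis. Payload 3.5 kg.
Tool frame: the origin (TCP) lies at the very end of the fingers, on their centre line; the grasp point (between the pads) lies 19 mm behind it; z points along the fingers, y is the line along which they close (so a half turn about z gives the same grasp; the last joint's range is limited). The gripper opens to 85 mm and grips with 20 to 120 N. Pads are 22 mm wide; open, the fingers measure 114 mm over their backs; the gripper's body (76 mm by 85 mm) begins 54 mm behind the grasp point. The pads swing forward as they close: fully open they stand 13 mm farther back than shut.
Start: joints at [1.042, 0.286, 1.577, -0, 1.279, -0.15], TCP at [0.25, 0.627, 0.231] pointing down, gripper open.
Joint ranges: [-2.77, 2.77], [-0.9, 2.22], [0.21, 2.48], [-1.53, 4.67], [0.24, 2.81], [-2.84, 2.84]. Speed limits (rad/s): [2.79, 2.79, 3.14, 3.14, 3.14, 3.14].

INTERFACE

Orientations are given as a rotation vector (axis times angle).
In Python, from cell import readout, eyes, ticket gives the robot as it stands.
- The arm moves only by the tool arm_command, never from a script. Its argument "moves" is a list of rows, each a list of 7 numbers: the finger opening in m, from 0 to 0.0854, then the shift along the tool's x, y, z in m, then the turn, a rotation vector about the tool's x, y, z in rad. A call has exactly 10 rows; each row is the pose to reach, as a shift and turn from the pose commanded when the call began, along the tool's axes at that moment; what a row does not reach only later rows make up. A row lasts 1/8 s, in which the tool goes at most 62.5 mm and 10.7 degrees, less where a joint would pass 70% of its speed; a pose out of reach is approached as far as the arm can. A call with a gripper value outside its range is refused whole. The fingers move at their own pace and stop on an object; the grip force is fixed at half the most. Time passes only in rows, so rows that repeat a pose let the fingers close, or fill a call up. It gives the time, the measured TCP pose, the force, the opening and the grip force at its end, in the units of the state.
- readout.get_obs(): the state, without advancing time (a new reading comes with each control period).
- eyes.get_image(name): name is "side" or "top"; returns the picture (384x512x3 uint8, red, green, blue); there is no depth.
- eyes.camera_model(name): a dict with "fx", "fy", "cx", "cy" (pixels), "k1" (the pictures are not rectified: a ray, as slopes to the right and down, at radius r is drawn at 1 + k1 r^2 times it, then the intrinsics apply), "R" (3x3) and "t" (3): a world point X has camera coordinates R X + t. Camera axes: x right, y down, z forward; pixel columns grow to the right and rows downward; lengths in m; the calibration is good to about 2 mm. A picture is of the moment at which its call begins. camera_model takes no time and is no camera call.
- ticket.close_job(): hands the job in; it is judged then, once.
The state is a dict: "time": time; "q": joint angles; "joint_vel": joint speeds; "joint_torque": joint torques, N m; "tcp_pos": TCP position; "tcp_rot": TCP orientation; "wrist_force": force on the tool from outside, world axes, zero at the start; "torque": the same for the moment, N m; "grip_width": finger opening in m; "gripper_force": force on a finger pad.
Only numpy, scipy, OpenCV 4.12 (cv2) and the standard library are available. Lean on these libraries where they do the work, as an engineer would, in place of code of your own. Each camera call takes 0.05 s, during which the arm holds its last target. There are 200 camera calls.

TASK

Hang the flap back on the drilling jig: lay it flat on the jig's board with its two knuckles between the board's three, batten up, then slide the hinge pin through all five knuckles, from whichever end of the hinge is free, until its handle is fully home against the end knuckle. Let go of everything, and leave the other things on the bench where they are.

Things in the scene. Friction and masses are not known exactly. Their poses are not given: they have to be found in the camera images.
- jig_base: Drilling jig fixed to the bench: brown board 145 x 116 x 25 mm high with three steel hinge knuckles along its edge nearest the robot (tubes, outside 28, bore 15, 18 mm long, at y = -42, 0, +42 mm; 24 mm gaps between). Origin on the bench under the middle of the hinge line; y along the hinge, +x over the board (x -25 to +120 mm), z up.
- hinge_center (a point): Middle of the jig's hinge axis: centre of the middle knuckle's bore, 45 mm above the bench. The outer faces of the end knuckles lie 51 mm either side along the jig's y. The pin may enter from either end. A fixed bench vice 125 mm high stands nearer the robot (x 0.25 to 0.47, y 0.00 to 0.18 m), a tall cabinet at the back right (x over 0.66, y -0.44 to -0.13 m).
- flap: Loose flap, about 0.25 kg: light wooden plate 85 x 100 x 12 mm (x -31 to +54), dark batten on top (45 mm in x, 20 in y, z 12 to 46, centred) to hold it by, two steel knuckles on one edge (tubes, outside 28, bore 15, 18 mm long, at x = -51, y = -21 and +21, z = 20). Starts flat on the bench. Origin at the underside below the batten and centre of mass; -x to the knuckles, z up.
- flap_axis (a point): Middle of the flap's hinge axis, between its two knuckles: at x = -51, z = 20 mm of the flap. With the flap flat on the jig's board, its x along the jig's x, and this point at hinge_center, the five bores are in line; play along the hinge is 3 mm either way.
- hinge_pin: Loose hinge pin, about 0.12 kg: steel rod of diameter 12, 118 mm long, the last 12 mm tapering to a 5 mm nose, and a square black handle 18 x 18 mm, 40 mm long. Origin on the axis at the shoulder where rod and handle meet; +x to the nose, handle from x = 0 to -40 mm. Starts level in the pin rest, axis 45 mm above the bench, two handle faces upright.
- pin_mid (a point): Point on the pin's axis 51 mm from the shoulder towards the nose; with the pin fully home (shoulder on an end knuckle, nose 16 mm out of the far one) it lies at hinge_center.
- pin_nose (a point): Tip of the pin's nose, on its axis, 118 mm from the shoulder.
- pin_rest: Fixed wooden rest: foot 98 x 50 x 10 mm, two uprights 12 mm thick, 44 wide, 50.5 high at x = -37 and +37 mm, with notches 14 mm wide, open upwards, for the pin's rod. Origin on the bench under the middle of the foot, +x the way the nose points; the pin's shoulder lies at x = -55 mm, its handle sticks out freely beyond.
- nail_jar: Clear round jar of clips, diameter 78, 75 mm high, loose, standing in line with one end of the hinge, which it blocks; leave it. Origin at the middle of its underside.
- ring_spanner: Small combination spanner 145 x 22 x 7 mm lying flat near the other, free end of the hinge; leave it. Origin at the middle of its underside, x along it.
- clamp_block: Wooden offcut 45 x 80 x 46 mm; leave it. Origin at the middle of its underside.
- tape_measure: Yellow tape measure 67 x 80 x 38 mm; leave it. Origin at the middle of its underside.
- side_cutter: Side cutters 150 x 60 x 14 mm; leave them. Origin at the middle of the underside.
- screwdriver: Red screwdriver 210 x 32 x 31 mm; leave it. Origin at the middle of its underside.

How it is judged:
By the outcome, as a careful person would: the job done as asked, in the order asked, and still so for the second after the job is handed in, with the robot touching nothing.
It also fails if it takes over 72 s, if anything falls off the work surface, if the arm or the gripper's body presses on something with over 40 N, if the wrist force passes 120 N, or if a joint passes its speed limit or range.

## Working session

There is one attempt and no reset: what is moved stays moved. The work goes in short steps, Python scripts to look and compute and a tool call to move; the robot and the scene stay as the last step left them, time stands still between calls to the robot, and variables do not carry over. Pictures are saved under pics/ and viewed, at most 10 in all, crops included, and the job is handed in when it is done.

Besides the shell and the picture viewer there is one more tool, called after "Emit:" in YAML: its name, and indented under it one key for each argument. arm_command: Moves the arm, as the interface text tells. Its arguments: {"type":"object","properties":{"moves":{"type":"array","items":{"type":"array","items":{"type":"number"}}}},"required":["moves"]}

```bash
mkdir -p pics; ls; python3 - <<'E'
from cell import readout, eyes, ticket
import cv2,numpy as np
for n in("side","top"):
    cv2.imwrite(f"pics/{n}0.png",cv2.resize(eyes.get_image(n)[:,:,::-1],(800,600),interpolation=cv2.INTER_CUBIC))
    m=eyes.camera_model(n);print(n,m, -np.array(m["R"]).T@m["t"])
o=readout.get_obs();print(o)
E
```

```text
pics
side {'fx': 365.74631579947464, 'fy': 365.74631579947464, 'cx': 258.46926510057943, 'cy': 186.77815928384777, 'k1': -0.08207156289746072, 'R': array([[-0.90438374, -0.42655182, -0.01198295],
       [-0.18934583,  0.42630389, -0.88454121],
       [ 0.38241104, -0.79769577, -0.46630812]]), 't': array([0.45591434, 0.15034334, 1.32636379])} [-0.06642776  1.18841392  0.75694228]
top {'fx': 426.5674666110971, 'fy': 426.5674666110971, 'cx': 261.01499610055095, 'cy': 186.37896855889392, 'k1': -0.01081744842969102, 'R': array([[ 0.34372299, -0.93905478, -0.00553396],
       [-0.7399024 , -0.2671888 , -0.61737718],
       [ 0.57827238,  0.21630132, -0.78664782]]), 't': array([-0.15607829,  0.40241162,  1.23767716])} [-0.36432151 -0.30675739  1.22119206]
{'time': 0.1, 'q': array([ 1.04200488e+00,  2.87133063e-01,  1.57802906e+00, -2.41903360e-05,
        1.27858637e+00, -1.49979050e-01]), 'joint_vel': array([-0.00030499, -0.00154811, -0.0026355 ,  0.00114349, -0.00033604,
        0.00105804]), 'joint_torque': array([ 1.44046226e-03, -4.07292795e+01, -2.93700206e+01, -1.41466853e-04,
        3.37169608e-03, -3.30219052e-05]), 'tcp_pos': array([0.24929023, 0.62664396, 0.230049  ]), 'tcp_rot': array([-0.59134359, -3.08472611,  0.00320462]), 'wrist_force': array([ 0.57590021, -0.41477435,  0.25500936]), 'torque': array([-0.04052692,  0.00688552,  0.05095004]), 'gripper_force': 0.0, 'grip_width': 0.08531577454390506}
```

View pics/top0.png

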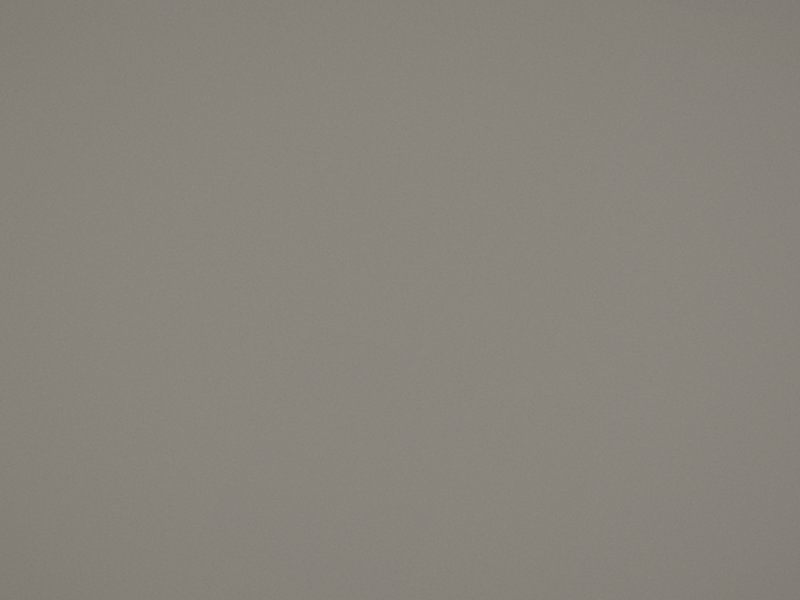

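View pics/side0.png

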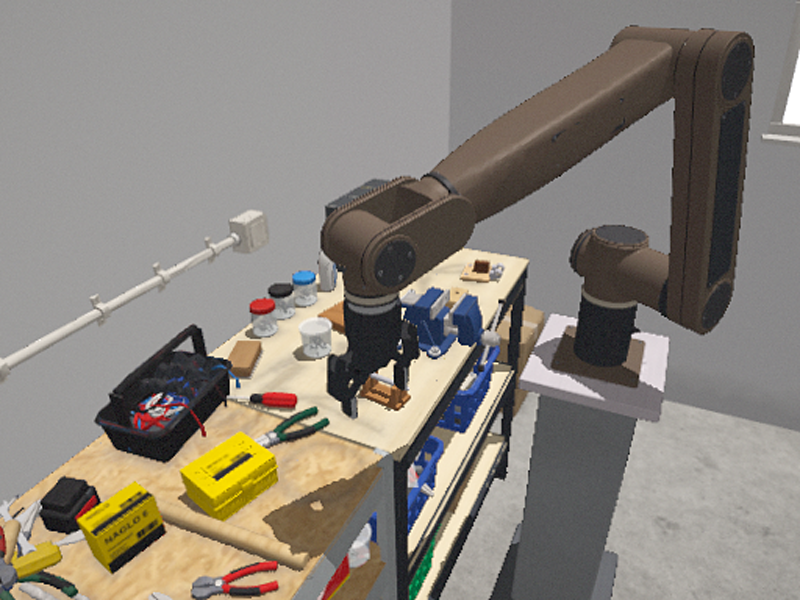

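The top picture is uniform grey, showing nothing. The side picture shows the rest with the pin under the gripper (~(385,390) of 800x600), white jar at (316,335), jig at ~(345,318) behind the arm, and flap far at ~(482,270). I'll retake the top picture.

```bash
python3 - <<'E'
from cell import readout, eyes, ticket
import cv2,numpy as np
a=eyes.get_image("top");print(a.mean((0,1)),a.std((0,1)))
b=eyes.get_image("top");print(b.std((0,1)))
s=eyes.get_image("side");cv2.imwrite("pics/crop1.png",cv2.resize(s[150:290,130:360,::-1],None,fx=3.4,fy=3.4,interpolation=cv2.INTER_CUBIC))
if b.std()>15: cv2.imwrite("pics/top1.png",cv2.resize(b[:,:,::-1],(800,600)))
E
```

```text
[135.94926453 131.89185079 123.6652832 ] [2.16476386 2.14189513 2.050491  ]
[2.16350554 2.14093408 2.04891615]
```

View pics/crop1.png

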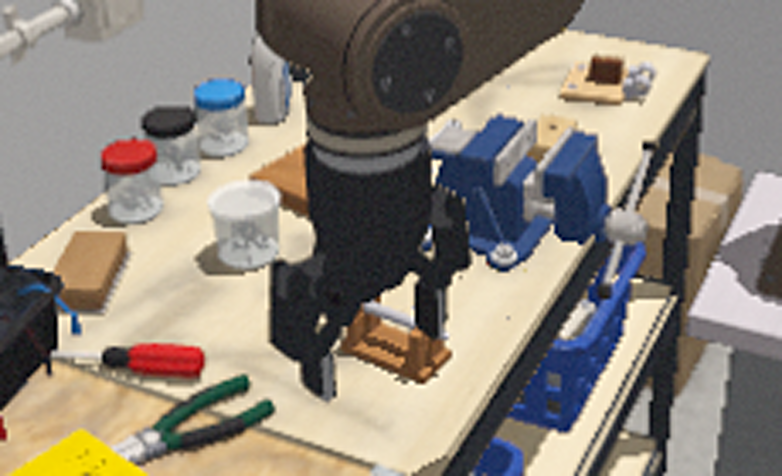

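```bash
cat > h.py <<'E'
from cell import readout, eyes, ticket
import cv2,numpy as np
from scipy.spatial.transform import Rotation as Rn
from scipy.optimize import least_squares
M={n:eyes.camera_model(n) for n in("side","top")}
def proj(X,n="side"):
    m=M[n];c=np.atleast_2d(X)@np.array(m["R"]).T+m["t"];s=c[:,:2]/c[:,2:];s=s*(1+m["k1"]*(s**2).sum(1,keepdims=True))
    return s*[m["fx"],m["fy"]]+[m["cx"],m["cy"]]
def ray(p,z,n="side"):
    m=M[n];d=(np.array(p,float)-[m["cx"],m["cy"]])/[m["fx"],m["fy"]];s=d.copy()
    for _ in range(20): s=d/(1+m["k1"]*(s@s))
    R=np.array(m["R"]);C=-R.T@m["t"];v=R.T@[*s,1];return C+v*(z-C[2])/v[2]
def rel(X,Rw=None):
    "shift/turn in tool axes from measured pose to world target"
    o=readout.get_obs();R=Rn.from_rotvec(o["tcp_rot"]);s=R.inv().apply(np.array(X)-o["tcp_pos"])
    t=(R.inv()*Rw).as_rotvec() if Rw is not None else np.zeros(3)
    return np.round(s,4),np.round(t,4)
def snap(name,x0,y0,x1,y1,f):
    s=eyes.get_image("side");cv2.imwrite(f"pics/{name}.png",cv2.resize(s[y0:y1,x0:x1,::-1],None,fx=f,fy=f,interpolation=cv2.INTER_CUBIC));return s
E
python3 - <<'E'
from h import *
f=lambda x,y,z:print((x,y),ray((x/3.4+130,y/3.4+150),z).round(3))
f(606,60,.046);f(563,97,.0);f(635,100,.0)
f(245,195,.075);f(548,130,.025);f(290,170,.025)
f(345,345,.01);f(430,380,.01)
print(Rn.from_rotvec(readout.get_obs()["tcp_rot"]).as_matrix().round(3))
for X in [(.5,0,0),(.5,.3,0),(.8,0,0)]:print(X,proj(X,"top"),proj(X))
E
```

```text
(606, 60) [ 0.387 -0.292  0.046]
(563, 97) [ 0.432 -0.25   0.   ]
(635, 100) [ 0.34  -0.281  0.   ]
(245, 195) [0.612 0.25  0.075]
(548, 130) [ 0.401 -0.108  0.025]
(290, 170) [0.644 0.11  0.025]
(345, 345) [0.433 0.36  0.01 ]
(430, 380) [0.335 0.373 0.01 ]
[[-0.929  0.37  -0.001]
 [ 0.37   0.929 -0.001]
 [ 0.    -0.001 -1.   ]]
(0.5, 0, 0) [[265.42454672 195.44784088]] [[259.36630944 200.19368714]]
(0.5, 0.3, 0) [[189.7686294  173.60063928]] [[223.00755332 239.17068047]]
(0.8, 0, 0) [[290.83888778 138.84381403]] [[198.64227706 186.52477597]]
```

Emit:
arm_command:
  moves:
    - [0.085, -0.05, -0.03, -0.02, 0, 0, 0]
    - [0.085, -0.1, -0.056, -0.03, 0, 0, 0]
    - [0.085, -0.155, -0.085, -0.03, 0, 0, 0]
    - [0.085, -0.21, -0.115, -0.03, 0, 0, 0]
    - [0.085, -0.265, -0.145, -0.03, 0, 0, 0]
    - [0.085, -0.32, -0.175, -0.03, 0, 0, 0]
    - [0.085, -0.373, -0.203, -0.03, 0, 0, 0]
    - [0.085, -0.41, -0.25, -0.03, 0, 0, 0]
    - [0.085, -0.44, -0.305, -0.03, 0, 0, 0]
    - [0.085, -0.465, -0.36, -0.03, 0, 0, 0]

```text
time: 1.5
tcp_pos: [0.5487, 0.1186, 0.2612]
tcp_rot: [0.592, 3.085, -0.0]
wrist_force: [0.8, -0.5, -0.3]
grip_width: 0.0851
gripper_force: 0.0
```

Emit:
arm_command:
  moves:
    - [0.085, -0.022, -0.055, 0, 0, 0, 0]
    - [0.085, -0.047, -0.11, 0, 0, 0, 0]
    - [0.085, -0.05, -0.165, 0, 0, 0, 0]
    - [0.085, -0.053, -0.22, 0, 0, 0, 0]
    - [0.085, -0.056, -0.275, 0, 0, 0, 0]
    - [0.085, -0.058, -0.33, 0, 0, 0, 0]
    - [0.085, -0.06, -0.385, 0, 0, 0, 0]
    - [0.085, -0.06, -0.418, 0, 0, 0, 0]
    - [0.085, -0.06, -0.418, 0, 0, 0, 0]
    - [0.085, -0.06, -0.418, 0, 0, 0, 0]

```text
time: 2.75
tcp_pos: [0.4498, -0.2892, 0.2612]
tcp_rot: [-0.591, -3.085, -0.001]
wrist_force: [0.8, -0.0, 0.6]
grip_width: 0.0848
gripper_force: 0.0
```

```bash
python3 - <<'E'
from h import *
o=readout.get_obs();print(o["time"],o["tcp_pos"],o["q"])
print(eyes.get_image("top").std())
s=snap("c2",170,150,370,290,4)
cv2.imwrite("pics/raw2.png",s[:,:,::-1])
E
```

```text
2.75 [ 0.44977383 -0.28924041  0.2612    ] [-7.61572410e-01 -4.76688191e-02  1.88798815e+00  5.52547547e-04
  1.30175132e+00 -1.95374019e+00]
5.53144355657035
```

View pics/c2.png

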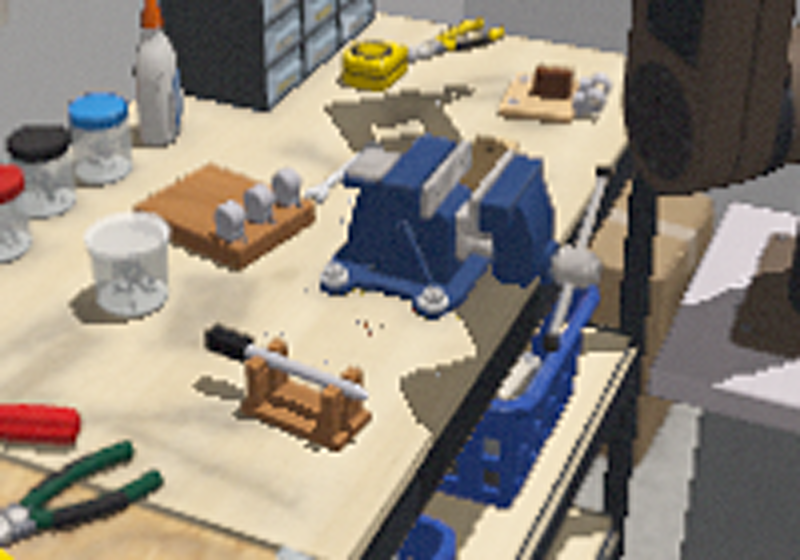

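The view is clear now. In c2: jig board at about (225,215) with knuckles at (230,220), (259,203), (288,186); jar at (128,262); pin with handle at (228,342), nose at (362,392) in the rest; flap at (552,92); spanner tip at (325,187). I'll enlarge the three parts to measure.

```bash
python3 - <<'E'
from h import *
s=np.mean([eyes.get_image("side").astype(float) for _ in range(4)],0).astype(np.uint8)[:,:,::-1]
cv2.imwrite("pics/raw3.png",s)
def c(x,y,w,h,f):
    a=cv2.resize(s[y:y+h,x:x+w],None,fx=f,fy=f,interpolation=cv2.INTER_CUBIC)
    for u in range(0,w,5):
        cv2.line(a,(u*f,0),(u*f,6 if u%10 else 12),(0,0,255),1)
        if u%10==0: cv2.putText(a,str(x+u),(u*f+2,22),0,.35,(0,0,255))
    for v in range(0,h,5):
        cv2.line(a,(0,v*f),(6 if v%10 else 12,v*f),(0,0,255),1)
        if v%10==0: cv2.putText(a,str(y+v),(2,v*f+12),0,.35,(0,0,255))
    return a
A=np.zeros((600,800,3),np.uint8)
j=c(200,186,52,34,9);A[:306,:468]=j
f=c(292,162,34,22,9);A[:198,480:786]=f
p=c(218,228,48,36,8);A[310:598,:384]=p
q=c(188,200,28,34,8);A[310:582,400:624]=q
cv2.imwrite("pics/comp.png",A)
E
```

```text
(no output)
```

View pics/comp.png

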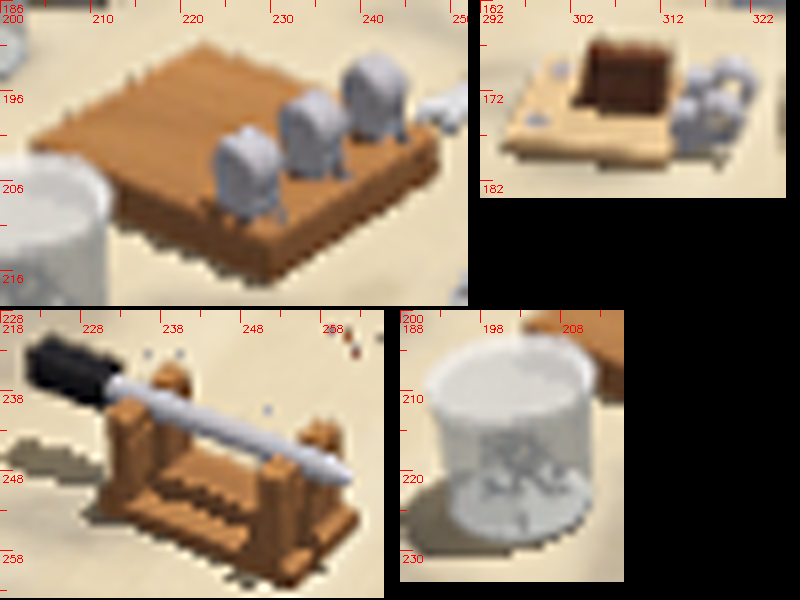

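Read (full-image px via composite): jig top corners at comp (30,138), (205,42), (440,135), bottom (265,286), (440,178); pin nose (350,478), handle end (38,356); flap corners (502,155), (668,168), (545,57). Fitting poses now.

```bash
cat > fit.py <<'E'
from h import *
def fit(pts,f,ox,oy,x0,y0,g):
    L=np.array([p[0] for p in pts])/1e3;U=np.array([p[1] for p in pts],float)
    U=(U-[ox,oy]+.5)/f-.5+[x0,y0]
    def W(p): c,s=np.cos(p[2]),np.sin(p[2]);return np.c_[p[0]+c*L[:,0]-s*L[:,1],p[1]+s*L[:,0]+c*L[:,1],L[:,2]]
    r=least_squares(lambda p:(proj(W(p))-U).ravel(),g,loss="soft_l1",x_scale=[.1,.1,.1])
    print(r.x.round(4),np.degrees(r.x[2]).round(1));print((proj(W(r.x))-U).round(1).tolist());return r.x
J=fit([((120,58,25),(30,138)),((120,-58,25),(205,42)),((-25,-58,25),(440,135)),((-25,-58,0),(440,180)),((-25,58,0),(267,287)),((-25,58,25),(268,237))],9,0,0,200,186,[.58,.05,0])
P=fit([((118,0,45),(351,479)),((-40,0,45),(42,358)),((-40,9,36),(30,385)),((-40,9,54),(28,348)),((0,0,45),(112,388)),((-40,-9,54),(54,334))],8,0,310,218,228,[.4,.36,3.1])
F=fit([((54,50,0),(502,157)),((54,50,12),(502,143)),((-31,50,0),(668,169)),((-31,50,12),(668,155)),((54,-50,12),(545,56)),((-22.5,10,46),(668,58)),((-22.5,10,12),(666,114)),((22.5,10,46),(587,50))],9,480,0,292,162,[.39,-.29,0.2])
np.save("poses.npy",[J,P,F])
E
python3 fit.py
```

```text
[ 0.5584  0.1074 -0.2295] -13.1
[[-0.4, -0.2], [-0.0, -0.4], [0.2, -0.4], [0.3, -0.0], [0.2, 0.4], [-0.2, 0.4]]
[0.4459 0.3338 3.035 ] 173.9
[[0.3, 0.0], [-1.3, 0.5], [1.9, -2.0], [1.9, -1.8], [-0.3, 0.3], [-4.6, 2.6]]
[ 0.3911 -0.3023  0.1468] 8.4
[[0.2, -0.2], [0.3, -1.0], [-0.0, 0.7], [0.1, -0.1], [-0.2, -0.1], [0.1, 0.1], [-0.0, 0.5], [-0.5, -0.1]]
```

```bash
sed -i 's/(-40,9,36)/(-40,-9,36)/; s/((-40,9,54),(28,348))/((-40,-9,54),(28,348))/; s/((-40,-9,54),(54,334))/((-40,9,54),(54,334))/' fit.py
cat >> fit.py <<'E'
s=cv2.imread("pics/raw3.png");A=np.zeros((600,800,3),np.uint8)
def box(x0,x1,y0,y1,z0,z1):
    v=np.array([[x,y,z] for x in(x0,x1) for y in(y0,y1) for z in(z0,z1)])/1e3
    return [v[[i,j]] for i in range(8) for j in range(i) if bin(i^j).count("1")==1]
def circ(cx,y,cz,r): a=np.linspace(0,6.3,40);return np.c_[cx+r*np.cos(a),0*a+y,cz+r*np.sin(a)]/1e3
def draw(p,segs,x,y,w,h,f,ax,ay):
    a=cv2.resize(s[y:y+h,x:x+w],None,fx=f,fy=f,interpolation=cv2.INTER_CUBIC)
    for g in segs:
        c,q=np.cos(p[2]),np.sin(p[2]);X=np.c_[p[0]+c*g[:,0]-q*g[:,1],p[1]+q*g[:,0]+c*g[:,1],g[:,2]]
        u=(proj(X)-[x,y]+.5)*f-.5;cv2.polylines(a,[np.round(u).astype(int)],False,(0,255,0),1)
    A[ay:ay+h*f,ax:ax+w*f]=a
k=[circ(0,y+d,45,14) for y in(-42,0,42) for d in(-9,9)]
draw(J,box(-25,120,-58,58,0,25)+k,200,186,52,34,9,0,0)
draw(F,box(-31,54,-50,50,0,12)+box(-22.5,22.5,-10,10,12,46)+[circ(-51,y+d,20,14) for y in(-21,21) for d in(-9,9)],292,162,34,22,9,480,0)
draw(P,box(-40,0,-9,9,36,54)+box(0,106,-6,6,39,51)+[np.array([[106,0,45],[118,0,45]])/1e3]+box(6,104,-25,25,0,10),218,228,48,36,8,0,310)
cv2.imwrite("pics/over.png",A)
E
python3 fit.py
```

```text
[ 0.5584  0.1074 -0.2295] -13.1
[[-0.4, -0.2], [-0.0, -0.4], [0.2, -0.4], [0.3, -0.0], [0.2, 0.4], [-0.2, 0.4]]
[0.4444 0.3308 2.9904] 171.3
[[0.3, 0.5], [-0.2, -0.1], [-0.2, -0.0], [-0.3, 0.2], [0.5, -0.1], [-0.1, -0.6]]
[ 0.3911 -0.3023  0.1468] 8.4
[[0.2, -0.2], [0.3, -1.0], [-0.0, 0.7], [0.1, -0.1], [-0.2, -0.1], [0.1, 0.1], [-0.0, 0.5], [-0.5, -0.1]]
```

View pics/over.png

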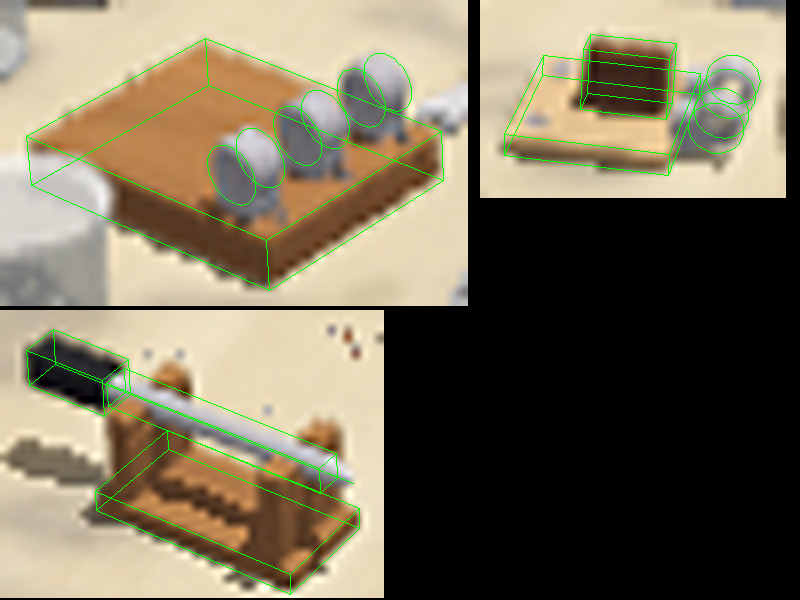

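The wireframes fit well (jig, flap, pin within about 0.5 px). Now the flap grasp.

```bash
cat >> h.py <<'E'
def down(yaw): # tool-down, tool x along world azimuth yaw
    c,s=np.cos(yaw),np.sin(yaw);return Rn.from_matrix(np.array([[c,s,0],[s,-c,0],[0,0,-1]]))
E
python3 - <<'E'
from h import *
J,P,F=np.load("poses.npy");print(rel([F[0],F[1],.018],down(F[2]+np.pi)))
E
```

```text
(array([ 0.05  , -0.0341,  0.2434]), array([-0.00e+00,  1.00e-04, -5.24e-01]))
```

Emit:
arm_command:
  moves:
    - [0.085, 0.025, -0.017, 0.02, 0, 0, -0.17]
    - [0.085, 0.05, -0.0341, 0.05, 0, 0, -0.34]
    - [0.085, 0.05, -0.0341, 0.1, 0, 0, -0.524]
    - [0.085, 0.05, -0.0341, 0.15, 0, 0, -0.524]
    - [0.085, 0.05, -0.0341, 0.18, 0, 0, -0.524]
    - [0.085, 0.05, -0.0341, 0.2, 0, 0, -0.524]
    - [0.085, 0.05, -0.0341, 0.22, 0, 0, -0.524]
    - [0.085, 0.05, -0.0341, 0.235, 0, 0, -0.524]
    - [0.085, 0.05, -0.0341, 0.2434, 0, 0, -0.524]
    - [0.04, 0.05, -0.0341, 0.2434, 0, 0, -0.524]

```text
time: 4.3
tcp_pos: [0.3905, -0.3028, 0.0176]
tcp_rot: [0.228, -3.133, -0.001]
wrist_force: [-0.9, 0.3, -0.2]
grip_width: 0.0695
gripper_force: 0.0
```

Emit:
arm_command:
  moves:
    - [0.0, 0, 0, 0, 0, 0, 0]
    - [0.0, 0, 0, 0, 0, 0, 0]
    - [0.0, 0, 0, 0, 0, 0, 0]
    - [0.0, 0, 0, 0, 0, 0, 0]
    - [0.0, 0, 0, 0, 0, 0, 0]
    - [0.0, 0, 0, -0.02, 0, 0, 0]
    - [0.0, 0, 0, -0.06, 0, 0, 0]
    - [0.0, 0, 0, -0.12, 0, 0, 0]
    - [0.0, 0, 0, -0.16, 0, 0, 0]
    - [0.0, 0, 0, -0.16, 0, 0, 0]

```text
time: 5.55
tcp_pos: [0.3919, -0.3045, 0.1811]
tcp_rot: [-0.228, 3.129, -0.009]
wrist_force: [-0.1, -0.2, -1.9]
grip_width: 0.0188
gripper_force: 59.3
```

```bash
python3 - <<'E'
from h import *
J,P,F=np.load("poses.npy");c,s=np.cos(J[2]),np.sin(J[2])
T=[J[0]+.051*c,J[1]+.051*s,.083];print(T,rel(T,down(J[2]+np.pi)))
E
```

```text
[np.float64(0.6080951833616716), np.float64(0.09582968242658473), 0.083] (array([-0.2716,  0.3655,  0.0968]), array([-0.0055,  0.0049,  0.3748]))
```

Emit:
arm_command:
  moves:
    - [0.0, -0.03, 0.03, 0, 0, 0, 0.03]
    - [0.0, -0.06, 0.07, 0, 0, 0, 0.07]
    - [0.0, -0.09, 0.11, 0, 0, 0, 0.12]
    - [0.0, -0.12, 0.155, 0, 0, 0, 0.17]
    - [0.0, -0.15, 0.2, 0, 0, 0, 0.22]
    - [0.0, -0.18, 0.24, 0, 0, 0, 0.27]
    - [0.0, -0.21, 0.28, 0, 0, 0, 0.32]
    - [0.0, -0.24, 0.32, 0, 0, 0, 0.35]
    - [0.0, -0.265, 0.35, 0, 0, 0, 0.376]
    - [0.0, -0.2728, 0.362, 0.02, 0, 0, 0.376]

```text
time: 6.8
tcp_pos: [0.6085, 0.0963, 0.1559]
tcp_rot: [-0.358, -3.121, 0.0]
wrist_force: [0.7, 0.2, -2.1]
grip_width: 0.019
gripper_force: 59.3
```

Emit:
arm_command:
  moves:
    - [0.0, 0, 0, 0.03, 0, 0, 0]
    - [0.0, 0, 0, 0.055, 0, 0, 0]
    - [0.0, 0, 0, 0.07, 0, 0, 0]
    - [0.0, 0, 0, 0.075, 0, 0, 0]
    - [0.0, 0, 0, 0.075, 0, 0, 0]
    - [0.0, 0, 0, 0.075, 0, 0, 0]
    - [0.0, 0, 0, 0.075, 0, 0, 0]
    - [0.0, 0, 0, 0.075, 0, 0, 0]
    - [0.0, 0, 0, 0.075, 0, 0, 0]
    - [0.0, 0, 0, 0.075, 0, 0, 0]

```text
time: 8.05
tcp_pos: [0.6082, 0.0946, 0.083]
tcp_rot: [0.362, 3.121, 0.0]
wrist_force: [0.2, -0.4, -1.9]
grip_width: 0.0189
gripper_force: 59.3
```

```bash
python3 - <<'E'
from h import *
J,P,F=np.load("poses.npy");c,s=np.cos(J[2]),np.sin(J[2])
T=[J[0]+.051*c,J[1]+.051*s,.083];o=readout.get_obs();print(o["tcp_pos"],rel(T,down(J[2]+np.pi)))
S=np.mean([eyes.get_image("side").astype(float) for _ in range(4)],0).astype(np.uint8)[:,:,::-1]
a=cv2.resize(S[165:225,195:265],None,fx=10,fy=10,interpolation=cv2.INTER_CUBIC)
# predicted flap from tool pose, and jig knuckles
R=Rn.from_rotvec(o["tcp_rot"]);O=o["tcp_pos"]+R.apply([0,0,.018])
def ln(X,col):cv2.polylines(a,[np.round((proj(X)-[195,165]+.5)*10-.5).astype(int)],False,col,1)
t=np.linspace(0,6.3,40)
for y in(-30,-12,12,30):
    L=np.c_[-51+14*np.cos(t),0*t+y,20+14*np.sin(t)]/1e3*[-1,1,-1];ln(O+R.apply(L),(0,255,0))
for y in(-51,-33,-9,9,33,51):
    L=np.c_[14*np.cos(t),0*t+y,45+14*np.sin(t)]/1e3;ln(np.c_[J[0]+c*L[:,0]-s*L[:,1],J[1]+s*L[:,0]+c*L[:,1],L[:,2]],(255,0,0))
q=np.array([[54,50,0],[-31,50,0],[-31,50,12],[54,50,12],[54,50,0]])/1e3*[-1,1,-1];ln(O+R.apply(q),(0,0,255))
cv2.imwrite("pics/hov.png",a)
E
```

```text
[0.60816606 0.09464424 0.08299454] (array([ 0.0003,  0.0011, -0.    ]), array([ 0.    ,  0.0001, -0.0013]))
```

View pics/hov.png

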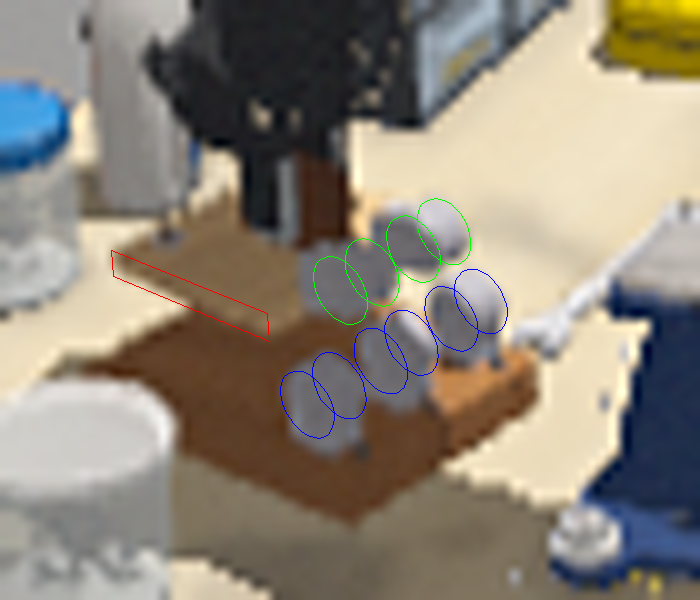

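The picture shows the flap hovering over the board; predicted knuckles (green, left edge ~313) differ by about 1 px from the seen ones (left edge ~300). A clean enlargement will settle the offset.

```bash
python3 - <<'E'
from h import *
S=np.mean([eyes.get_image("side").astype(float) for _ in range(6)],0).astype(np.uint8)[:,:,::-1]
cv2.imwrite("pics/raw4.png",S)
x,y,w,h,f=202,180,52,38,15
a=cv2.resize(S[y:y+h,x:x+w],None,fx=f,fy=f,interpolation=cv2.INTER_CUBIC)
a=cv2.convertScaleAbs(a,alpha=1.3,beta=10)
cv2.imwrite("pics/hov2.png",a)
E
```

```text
(no output)
```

View pics/hov2.png

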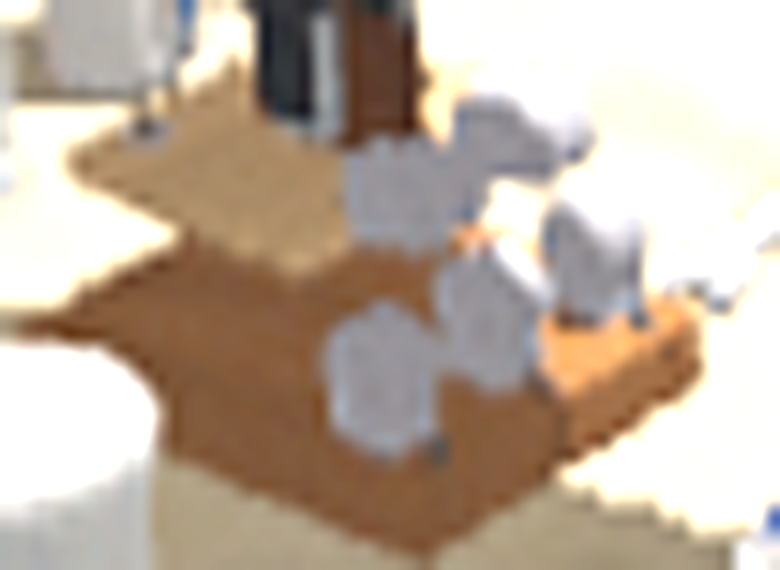

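```bash
python3 - <<'E'
from h import *
o=readout.get_obs();R=Rn.from_rotvec(o["tcp_rot"]);O=o["tcp_pos"]+R.apply([0,0,.018])
t=np.linspace(0,6.28,60)
circ=lambda y:np.c_[-51+14*np.cos(t),0*t+y,20+14*np.sin(t)]/1e3
D=np.diag([-1,1,-1.])
def feats(p):
    Q=R*Rn.from_rotvec([0,p[3],-p[2]])
    w=lambda L:(proj(O+[p[0],p[1],0]+Q.apply(np.atleast_2d(L)@D))-[202,180]+.5)*15-.5
    n=np.vstack([w(circ(30)),w(circ(12))]);f=np.vstack([w(circ(-12)),w(circ(-30))])
    c1=w(np.array([54,50,6])/1e3)[0];c2=w(np.array([-31,50,0])/1e3)[0]
    return np.array([n[:,0].min(),n[:,1].min(),n[:,1].max(),n[:,0].max(),f[:,0].min(),f[:,1].min(),f[:,0].max(),c1[0],c1[1],c2[0],c2[1]])
U=np.array([345,135,252,478,455,92,592,72,160,300,278.])
wt=np.array([1,1,1,.3,.7,.5,.7,1,1,1,1])
z=np.zeros(4);print((feats(z)-U).round())
for free in ([0,1],[0,1,2],[0,1,2,3]):
    def g(q): p=np.zeros(4);p[free]=q;return p
    r=least_squares(lambda q:(feats(g(q))-U)*wt/15,np.zeros(len(free)),loss="soft_l1",x_scale=.01,diff_step=1e-4)
    print(free,r.x.round(4),r.cost.round(2),(feats(g(r.x))-U).round())
# far mid jig knuckles: predicted vs read
J=np.load("poses.npy")[0];c,s=np.cos(J[2]),np.sin(J[2])
for y in(42,0):
    L=np.vstack([np.c_[14*np.cos(t),0*t+y+d,45+14*np.sin(t)] for d in(-9,9)])/1e3
    u=(proj(np.c_[J[0]+c*L[:,0]-s*L[:,1],J[1]+s*L[:,0]+c*L[:,1],L[:,2]])-[202,180]+.5)*15-.5
    print(u.min(0).round(),u.max(0).round())
E
```

```text
[ 20.  -2.   9.  15.  20. -19.   9.  -8.  10.  -1.   8.]
[0, 1] [ 0.0031 -0.002 ] 1.52 [ 13.  -8.   3.   9.  13. -25.   2. -14.   4.  -8.   2.]
[0, 1, 2] [ 0.0014 -0.0024 -0.0577] 1.23 [  9.  -4.   7.   3.  16. -18.   4.  -6.  -3. -14.   2.]
[0, 1, 2, 3] [ 0.0001 -0.0017 -0.079   0.0243] 1.15 [  7.  -5.   5.   0.  16. -19.   3.  -3.   1. -16.   2.]
[315. 303.] [444. 432.]
[426. 240.] [552. 365.]
```

Reading the clean crop: flap near knuckle spans x 345–478, y 135–252 versus jig near knuckle 325–440, top 302; plate corners (72,160), (300,278). The flap knuckles are centred in the gaps to within about 1 mm along the hinge and perhaps 2–3 mm towards the board in x. Descending gently.

Emit:
arm_command:
  moves:
    - [0.0, 0.002, 0.0005, 0, 0, 0, 0]
    - [0.0, 0.002, 0.0005, 0.005, 0, 0, 0]
    - [0.0, 0.002, 0.0005, 0.01, 0, 0, 0]
    - [0.0, 0.002, 0.0005, 0.015, 0, 0, 0]
    - [0.0, 0.002, 0.0005, 0.019, 0, 0, 0]
    - [0.0, 0.002, 0.0005, 0.023, 0, 0, 0]
    - [0.0, 0.002, 0.0005, 0.027, 0, 0, 0]
    - [0.0, 0.002, 0.0005, 0.03, 0, 0, 0]
    - [0.0, 0.002, 0.0005, 0.03, 0, 0, 0]
    - [0.0, 0.002, 0.0005, 0.03, 0, 0, 0]

```text
time: 9.8
tcp_pos: [0.6064, 0.0956, 0.0531]
tcp_rot: [0.362, 3.12, 0.0]
wrist_force: [-0.2, 0.1, -1.8]
grip_width: 0.0192
gripper_force: 59.3
```

Emit:
arm_command:
  moves:
    - [0.0, 0, 0, 0.003, 0, 0, 0]
    - [0.0, 0, 0, 0.006, 0, 0, 0]
    - [0.0, 0, 0, 0.008, 0, 0, 0]
    - [0.0, 0, 0, 0.009, 0, 0, 0]
    - [0.0, 0, 0, 0.0095, 0, 0, 0]
    - [0.0, 0, 0, 0.01, 0, 0, 0]
    - [0.0, 0, 0, 0.01, 0, 0, 0]
    - [0.0, 0, 0, 0.01, 0, 0, 0]
    - [0.0, 0, 0, 0.01, 0, 0, 0]
    - [0.0, 0, 0, 0.01, 0, 0, 0]

```text
time: 11.05
tcp_pos: [0.6065, 0.0956, 0.0437]
tcp_rot: [0.362, 3.121, -0.0]
wrist_force: [-3.0, -0.2, 6.1]
grip_width: 0.0193
gripper_force: 60.2
```

Emit:
arm_command:
  moves:
    - [0.03, 0, 0, 0, 0, 0, 0]
    - [0.05, 0, 0, 0, 0, 0, 0]
    - [0.06, 0, 0, 0, 0, 0, 0]
    - [0.06, 0, 0, -0.005, 0, 0, 0]
    - [0.06, 0, 0, -0.03, 0, 0, 0]
    - [0.06, 0, 0, -0.07, 0, 0, 0]
    - [0.06, 0, 0, -0.12, 0, 0, 0]
    - [0.06, 0, 0, -0.17, 0, 0, 0]
    - [0.06, 0, 0, -0.17, 0, 0, 0]
    - [0.06, 0, 0, -0.17, 0, 0, 0]

```text
time: 12.3
tcp_pos: [0.606, 0.0956, 0.2128]
tcp_rot: [-0.362, -3.121, 0.0]
wrist_force: [0.2, 0.5, -1.2]
grip_width: 0.0599
gripper_force: 0.0
```

```bash
python3 - <<'E'
from h import *
J,P,F=np.load("poses.npy")
o=readout.get_obs();print(o["q"],o["tcp_pos"])
hx=P[:2]+[-.024*np.cos(P[2]),-.024*np.sin(P[2])]
print(hx)
for a in(P[2],P[2]+np.pi/2,P[2]-np.pi/2,P[2]+np.pi):print(np.degrees(a)%360,"J6 ~",np.arctan2(hx[1],hx[0])-((a+np.pi)%(2*np.pi)-np.pi)+1.571)
print(rel([*hx,.15],down(P[2])))
# insertion: nose along +jig y, tool x along same dir => same sense
jy=J[2]+np.pi/2;print("insert yaw",np.degrees(jy),"pin yaw",np.degrees(P[2]))
print(proj([hx[0],hx[1],.045]))
E
```

```text
[-8.80082945e-03  1.68286067e-01  1.75120717e+00  3.17738168e-06
  1.22224147e+00 -1.34877269e+00] [0.60603625 0.09557089 0.21277356]
[0.46812415 0.32723488]
171.3394722284827 J6 ~ -0.8093603197390669
261.3394722284827 J6 ~ 3.9030286606456226
81.3394722284827 J6 ~ 0.7614360070558299
351.3394722284827 J6 ~ 2.3322323338507265
(array([0.1872, 0.194 , 0.0628]), array([-0.    , -0.0001, -0.0797]))
insert yaw 76.8518575392838 pin yaw 171.3394722284827
[[226.37518703 234.93300859]]
```

Emit:
arm_command:
  moves:
    - [0.06, 0.04, 0.04, 0, 0, 0, -0.02]
    - [0.06, 0.08, 0.083, 0, 0, 0, -0.04]
    - [0.06, 0.12, 0.125, 0, 0, 0, -0.06]
    - [0.06, 0.16, 0.166, 0.02, 0, 0, -0.08]
    - [0.06, 0.1872, 0.194, 0.05, 0, 0, -0.08]
    - [0.06, 0.1872, 0.194, 0.09, 0, 0, -0.08]
    - [0.06, 0.1872, 0.194, 0.12, 0, 0, -0.08]
    - [0.06, 0.1872, 0.194, 0.12, 0, 0, -0.08]
    - [0.06, 0.1872, 0.194, 0.12, 0, 0, -0.08]
    - [0.06, 0.1872, 0.194, 0.12, 0, 0, -0.08]

```text
time: 13.55
tcp_pos: [0.4696, 0.3276, 0.0946]
tcp_rot: [0.237, 3.13, 0.002]
wrist_force: [-0.0, 0.2, -0.4]
grip_width: 0.0603
gripper_force: 0.0
```

```bash
python3 - <<'E'
from h import *
J,P,F=np.load("poses.npy")
hx=P[:2]+[-.024*np.cos(P[2]),-.024*np.sin(P[2])]
print(rel([*hx,.028],down(P[2])))
S=np.mean([eyes.get_image("side").astype(float) for _ in range(4)],0).astype(np.uint8)[:,:,::-1]
cv2.imwrite("pics/raw5.png",S)
A=np.zeros((600,800,3),np.uint8)
A[:,:480]=cv2.resize(S[180:230,205:245],None,fx=12,fy=12,interpolation=cv2.INTER_CUBIC)
a=cv2.resize(S[215:270,205:265],None,fx=5,fy=5,interpolation=cv2.INTER_CUBIC);A[:275,490:790]=a
cv2.imwrite("pics/c5.png",A)
E
```

```text
(array([ 0.0016, -0.0007,  0.0666]), array([0.0016, 0.0024, 0.    ]))
```

View pics/c5.png

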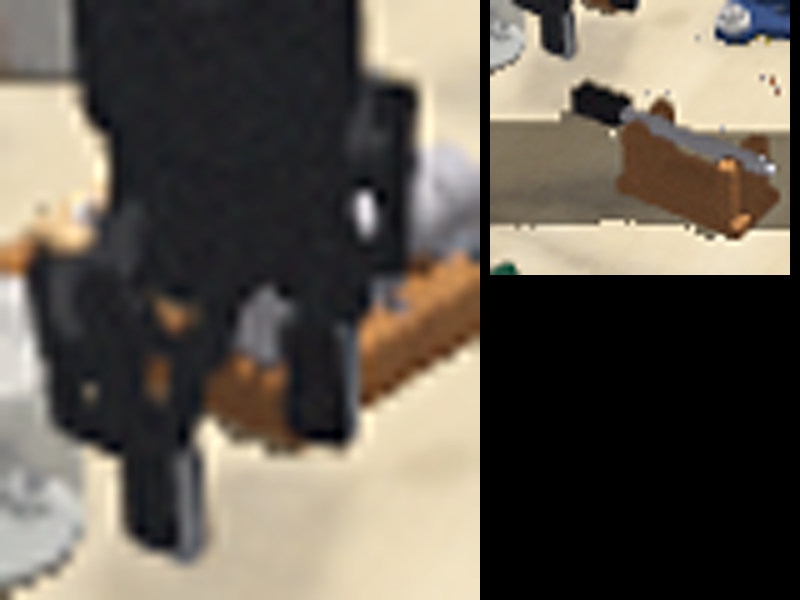

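The gripper hides the jig here; the pin still lies in its rest (handle at (600,105)). Descending onto the handle.

Emit:
arm_command:
  moves:
    - [0.06, 0, 0, 0.02, 0, 0, 0]
    - [0.06, 0, 0, 0.04, 0, 0, 0]
    - [0.06, 0, 0, 0.055, 0, 0, 0]
    - [0.06, 0, 0, 0.065, 0, 0, 0]
    - [0.04, 0, 0, 0.065, 0, 0, 0]
    - [0.02, 0, 0, 0.065, 0, 0, 0]
    - [0.0, 0, 0, 0.065, 0, 0, 0]
    - [0.0, 0, 0, 0.065, 0, 0, 0]
    - [0.0, 0, 0, 0.065, 0, 0, 0]
    - [0.0, 0, 0, 0.065, 0, 0, 0]

```text
time: 15.0
tcp_pos: [0.4693, 0.3278, 0.0287]
tcp_rot: [0.237, 3.131, 0.002]
wrist_force: [1.3, 3.3, 1.4]
grip_width: 0.0169
gripper_force: 60.7
```

Emit:
arm_command:
  moves:
    - [0.0, 0, 0, 0, 0, 0, 0]
    - [0.0, 0, 0, 0, 0, 0, 0]
    - [0.0, 0, 0, -0.002, 0, 0, 0]
    - [0.0, 0, 0, -0.006, 0, 0, 0]
    - [0.0, 0, 0, -0.012, 0, 0, 0]
    - [0.0, 0, 0, -0.03, 0, 0, 0]
    - [0.0, 0, 0, -0.06, 0, 0, 0]
    - [0.0, 0, 0, -0.1, 0, 0, 0]
    - [0.0, 0, 0, -0.14, 0, 0, 0]
    - [0.0, 0, 0, -0.14, 0, 0, 0]

```text
time: 16.25
tcp_pos: [0.4705, 0.3277, 0.1728]
tcp_rot: [0.236, 3.125, 0.004]
wrist_force: [0.1, -0.8, -1.1]
grip_width: 0.0173
gripper_force: 60.3
```

```bash
python3 - <<'E'
from h import *
J,P,F=np.load("poses.npy");jy=J[2]+np.pi/2;d=np.array([np.cos(jy),np.sin(jy)])
o=readout.get_obs();print(o["tcp_pos"],o["tcp_rot"],o["q"],o["gripper_force"])
for g in(-.203,):
  T=J[:2]+g*d;print(T,rel([*T,.028],down(jy)))
cv2.imwrite("pics/raw6.png",np.mean([eyes.get_image("side").astype(float) for _ in range(4)],0).astype(np.uint8)[:,:,::-1])
E
```

```text
[0.47051439 0.32769167 0.17280052] [0.23552374 3.12549548 0.00441313] [ 4.31911504e-01  1.15831120e-01  1.88663698e+00 -1.16137182e-03
  1.13143484e+00 -9.87967865e-01] 60.33941388130188
[ 0.51225581 -0.09024776] (array([-0.1029, -0.4074,  0.1442]), array([0.0083, 0.0026, 1.6498]))
```

Emit:
arm_command:
  moves:
    - [0.0, -0.008, -0.03, 0, 0, 0, 0.1]
    - [0.0, -0.018, -0.07, 0, 0, 0, 0.26]
    - [0.0, -0.03, -0.12, 0, 0, 0, 0.43]
    - [0.0, -0.042, -0.17, 0, 0, 0, 0.6]
    - [0.0, -0.055, -0.22, 0, 0, 0, 0.77]
    - [0.0, -0.067, -0.27, 0, 0, 0, 0.94]
    - [0.0, -0.08, -0.32, 0, 0, 0, 1.11]
    - [0.0, -0.09, -0.36, 0, 0, 0, 1.28]
    - [0.0, -0.1, -0.39, 0, 0, 0, 1.45]
    - [0.0, -0.1027, -0.4104, 0, 0, 0, 1.6]

```text
time: 17.7
tcp_pos: [0.5072, -0.0952, 0.1658]
tcp_rot: [-2.416, -2.003, 0.004]
wrist_force: [0.7, -0.2, -1.0]
grip_width: 0.0167
gripper_force: 60.2
```

Emit:
arm_command:
  moves:
    - [0.0, 0, 0, 0, 0, 0, 0.05]
    - [0.0, 0, 0, 0.03, 0, 0, 0.05]
    - [0.0, 0, 0, 0.06, 0, 0, 0.05]
    - [0.0, 0, 0, 0.09, 0, 0, 0.05]
    - [0.0, 0, 0, 0.12, 0, 0, 0.05]
    - [0.0, 0, 0, 0.135, 0, 0, 0.05]
    - [0.0, 0, 0, 0.144, 0, 0, 0.05]
    - [0.0, 0, 0, 0.144, 0, 0, 0.05]
    - [0.0, 0, 0, 0.144, 0, 0, 0.05]
    - [0.0, 0, 0, 0.144, 0, 0, 0.05]

```text
time: 18.95
tcp_pos: [0.5091, -0.0942, 0.025]
tcp_rot: [2.46, 1.951, 0.002]
wrist_force: [0.5, 0.5, -1.0]
grip_width: 0.0171
gripper_force: 60.2
```

```bash
python3 - <<'E'
from h import *
J,P,F=np.load("poses.npy");jy=J[2]+np.pi/2;d=np.array([np.cos(jy),np.sin(jy)])
o=readout.get_obs();print(o["tcp_pos"],o["q"])
T=J[:2]-.206*d;print(rel([*T,.0287],down(jy)))
S=np.mean([eyes.get_image("side").astype(float) for _ in range(5)],0).astype(np.uint8)[:,:,::-1]
cv2.imwrite("pics/raw7.png",S)
x,y,w,h,f=205,172,66,46,12
a=cv2.resize(S[y:y+h,x:x+w],None,fx=f,fy=f,interpolation=cv2.INTER_CUBIC);a=cv2.convertScaleAbs(a,alpha=1.15)
u=lambda X:tuple(int(v) for v in ((proj(X)[0]-[x,y]+.5)*f-.5).round())
p=lambda g,z:[*(J[:2]+g*d),z]
for g in(-.051,.051):cv2.drawMarker(a,u(p(g,.045)),(0,255,0),0,10,1)   # bore centres at end faces
R=Rn.from_rotvec(o["tcp_rot"]);ax=lambda l:o["tcp_pos"]+R.apply([l,0,-.0163])
for l in(.025,.143):cv2.drawMarker(a,u(ax(l)),(0,0,255),0,10,1)
print(u(ax(.025)),u(ax(.143)),u(p(-.051,.045)),u(p(.051,.045)))
cv2.imwrite("pics/c7.png",a)
E
```

```text
[ 0.5091483  -0.09421811  0.02502419] [-3.79086039e-01  2.17916406e-01  2.08619369e+00 -4.12861499e-05
  8.35330201e-01 -1.49165133e-01]
(array([ 0.0016,  0.0021, -0.0037]), array([ 0.0021,  0.0004, -0.0004]))
(702, 145) (488, 273) (456, 277) (248, 401)
```

View pics/c7.png

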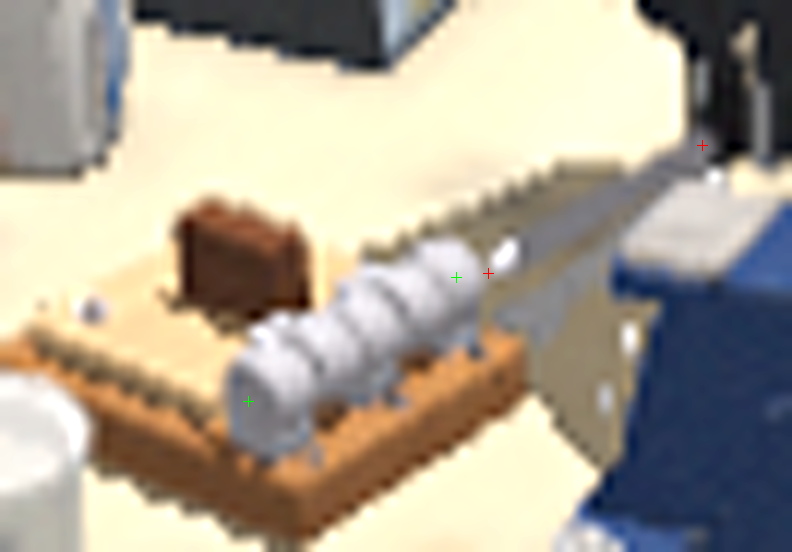

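The flap lies in place: five knuckles in one row from (255,405) to (456,277), and the pin nose at about (492,262) stands just short of the free end. Correcting height and lateral, then a first short insertion.

Emit:
arm_command:
  moves:
    - [0.0, 0, 0.0021, -0.0037, 0, 0, 0]
    - [0.0, 0, 0.0021, -0.0037, 0, 0, 0]
    - [0.0, 0.004, 0.0021, -0.0037, 0, 0, 0]
    - [0.0, 0.008, 0.0021, -0.0037, 0, 0, 0]
    - [0.0, 0.012, 0.0021, -0.0037, 0, 0, 0]
    - [0.0, 0.016, 0.0021, -0.0037, 0, 0, 0]
    - [0.0, 0.02, 0.0021, -0.0037, 0, 0, 0]
    - [0.0, 0.024, 0.0021, -0.0037, 0, 0, 0]
    - [0.0, 0.028, 0.0021, -0.0037, 0, 0, 0]
    - [0.0, 0.028, 0.0021, -0.0037, 0, 0, 0]

```text
time: 20.45
tcp_pos: [0.5168, -0.0669, 0.0276]
tcp_rot: [2.461, 1.952, -0.0]
wrist_force: [0.3, 0.5, -0.9]
grip_width: 0.0169
gripper_force: 60.2
```

```bash
cat > st.py <<'E'
from h import *
J,P,F=np.load("poses.npy");jy=J[2]+np.pi/2;d=np.array([np.cos(jy),np.sin(jy)]);n=np.array([np.cos(J[2]),np.sin(J[2])])
o=readout.get_obs();e=o["tcp_pos"][:2]-J[:2];R=Rn.from_rotvec(o["tcp_rot"])
print("t",o["time"],"along %.4f lat %.4f z %.4f"%(e@d,e@n,o["tcp_pos"][2]),"F tool",R.inv().apply(o["wrist_force"]).round(1),"M tool",R.inv().apply(o["torque"]).round(2),"g",o["gripper_force"].round(1),(R.inv()*down(jy)).as_rotvec().round(4))
E
python3 st.py
```

```text
Traceback (most recent call last):
  File "st.py", line 4, in <module>
    print("t",o["time"],"along %.4f lat %.4f z %.4f"%(e@d,e@n,o["tcp_pos"][2]),"F tool",R.inv().apply(o["wrist_force"]).round(1),"M tool",R.inv().apply(o["torque"]).round(2),"g",o["gripper_force"].round(1),(R.inv()*down(jy)).as_rotvec().round(4))
                                                                                                                                                                                  ^^^^^^^^^^^^^^^^^^^^^^^^
AttributeError: 'float' object has no attribute 'round'
```

Emit:
arm_command:
  moves:
    - [0.0, 0.002, 0, -0.001, 0, 0, 0]
    - [0.0, 0.005, 0, -0.001, 0, 0, 0]
    - [0.0, 0.008, 0, -0.001, 0, 0, 0]
    - [0.0, 0.012, 0, -0.001, 0, 0, 0]
    - [0.0, 0.016, 0, -0.001, 0, 0, 0]
    - [0.0, 0.02, 0, -0.001, 0, 0, 0]
    - [0.0, 0.024, 0, -0.001, 0, 0, 0]
    - [0.0, 0.028, 0, -0.001, 0, 0, 0]
    - [0.0, 0.03, 0, -0.001, 0, 0, 0]
    - [0.0, 0.03, 0, -0.001, 0, 0, 0]

```text
time: 21.7
tcp_pos: [0.5236, -0.0378, 0.0286]
tcp_rot: [-2.461, -1.952, 0.0]
wrist_force: [-0.2, -0.8, -1.0]
grip_width: 0.017
gripper_force: 60.2
```

```bash
sed -i 's/o\["gripper_force"\].round(1)/o["gripper_force"]/' st.py; python3 st.py
```

```text
t 21.7 along -0.1493 lat -0.0009 z 0.0286 F tool [-0.8 -0.   1. ] M tool [ 0.03 -0.03  0.06] g 60.23614168167114 [-0.      0.     -0.0002]
```

Emit:
arm_command:
  moves:
    - [0.0, 0.004, 0, 0, 0, 0, 0]
    - [0.0, 0.008, 0, 0, 0, 0, 0]
    - [0.0, 0.012, 0, 0, 0, 0, 0]
    - [0.0, 0.016, 0, 0, 0, 0, 0]
    - [0.0, 0.02, 0, 0, 0, 0, 0]
    - [0.0, 0.024, 0, 0, 0, 0, 0]
    - [0.0, 0.028, 0, 0, 0, 0, 0]
    - [0.0, 0.032, 0, 0, 0, 0, 0]
    - [0.0, 0.035, 0, 0, 0, 0, 0]
    - [0.0, 0.035, 0, 0, 0, 0, 0]

```text
time: 22.95
tcp_pos: [0.5316, -0.0036, 0.0286]
tcp_rot: [2.461, 1.952, -0.0]
wrist_force: [0.1, -0.6, -1.3]
grip_width: 0.0164
gripper_force: 60.2
```

```bash
python3 st.py
```

```text
t 22.95 along -0.1143 lat -0.0009 z 0.0286 F tool [-0.6  0.2  1.3] M tool [ 0.02 -0.12  0.01] g 60.23699641227722 [ 0.      0.     -0.0001]
```

Emit:
arm_command:
  moves:
    - [0.0, 0.004, 0, 0, 0, 0, 0]
    - [0.0, 0.008, 0, 0, 0, 0, 0]
    - [0.0, 0.012, 0, 0, 0, 0, 0]
    - [0.0, 0.016, 0, 0, 0, 0, 0]
    - [0.0, 0.02, 0, 0, 0, 0, 0]
    - [0.0, 0.024, 0, 0, 0, 0, 0]
    - [0.0, 0.028, 0, 0, 0, 0, 0]
    - [0.0, 0.031, 0, 0, 0, 0, 0]
    - [0.0, 0.033, 0, 0, 0, 0, 0]
    - [0.0, 0.033, 0, 0, 0, 0, 0]

```text
time: 24.2
tcp_pos: [0.5391, 0.0284, 0.0286]
tcp_rot: [-2.461, -1.952, 0.0]
wrist_force: [-0.0, -0.3, -1.3]
grip_width: 0.0167
gripper_force: 60.2
```

```bash
python3 st.py
```

```text
t 24.2 along -0.0814 lat -0.0008 z 0.0286 F tool [-0.3  0.1  1.3] M tool [-0.01 -0.09 -0.02] g 60.236438512802124 [-0.0001  0.     -0.0003]
```

Emit:
arm_command:
  moves:
    - [0.0, 0.001, 0, 0, 0, 0, 0]
    - [0.0, 0.002, 0, 0, 0, 0, 0]
    - [0.0, 0.003, 0, 0, 0, 0, 0]
    - [0.0, 0.0035, 0, 0, 0, 0, 0]
    - [0.0, 0.004, 0, 0, 0, 0, 0]
    - [0.0, 0.004, 0, 0, 0, 0, 0]
    - [0.0, 0.0045, 0, 0, 0, 0, 0]
    - [0.0, 0.005, 0, 0, 0, 0, 0]
    - [0.0, 0.005, 0, 0, 0, 0, 0]
    - [0.0, 0.005, 0, 0, 0, 0, 0]

```text
time: 25.45
tcp_pos: [0.5402, 0.0332, 0.0286]
tcp_rot: [-2.462, -1.952, 0.0]
wrist_force: [-0.4, 0.3, -2.1]
grip_width: 0.0172
gripper_force: 60.2
```

```bash
python3 st.py
```

```text
t 25.45 along -0.0765 lat -0.0008 z 0.0286 F tool [ 0.2 -0.5  2.1] M tool [-0.01 -0.09  0.  ] g 60.23664593696594 [-0.      0.     -0.0005]
```

Emit:
arm_command:
  moves:
    - [0.0, 0.0005, 0, 0, 0, 0, 0]
    - [0.0, 0.001, 0, 0, 0, 0, 0]
    - [0.0, 0.0015, 0, 0, 0, 0, 0]
    - [0.0, 0.002, 0, 0, 0, 0, 0]
    - [0.0, 0.002, 0, 0, 0, 0, 0]
    - [0.0, 0.002, 0, 0, 0, 0, 0]
    - [0.0, 0.0025, 0, 0, 0, 0, 0]
    - [0.0, 0.003, 0, 0, 0, 0, 0]
    - [0.0, 0.003, 0, 0, 0, 0, 0]
    - [0.0, 0.003, 0, 0, 0, 0, 0]

```text
time: 26.7
tcp_pos: [0.5406, 0.0346, 0.0287]
tcp_rot: [2.459, 1.953, -0.004]
wrist_force: [-2.8, -7.9, 0.1]
grip_width: 0.0172
gripper_force: 60.5
```

```bash
python3 st.py
```

```text
t 26.7 along -0.0749 lat -0.0008 z 0.0287 F tool [-8.4 -0.9 -0. ] M tool [ 0.08 -1.33 -0.04] g 60.45024275779724 [-0.0005  0.0029  0.0008]
```

Shoulder contact at the expected travel (8 N). One more small push, then release and lift.

Emit:
arm_command:
  moves:
    - [0.0, 0.001, 0, 0, 0, 0, 0]
    - [0.0, 0.0015, 0, 0, 0, 0, 0]
    - [0.0, 0.0015, 0, 0, 0, 0, 0]
    - [0.0, 0.0015, 0, 0, 0, 0, 0]
    - [0.0, 0.0, 0, 0, 0, 0, 0]
    - [0.03, 0, 0, 0, 0, 0, 0]
    - [0.04, 0, 0, 0, 0, 0, 0]
    - [0.045, 0, 0, 0, 0, 0, 0]
    - [0.045, 0, 0, 0, 0, 0, 0]
    - [0.045, 0, 0, 0, 0, 0, 0]

```text
time: 27.95
tcp_pos: [0.541, 0.0363, 0.0287]
tcp_rot: [-2.462, -1.952, -0.0]
wrist_force: [0.1, 0.3, -0.3]
grip_width: 0.0451
gripper_force: 0.0
```

Emit:
arm_command:
  moves:
    - [0.045, 0, 0, -0.01, 0, 0, 0]
    - [0.045, 0, 0, -0.03, 0, 0, 0]
    - [0.045, 0, 0, -0.06, 0, 0, 0]
    - [0.045, 0, 0, -0.1, 0, 0, 0]
    - [0.045, 0, 0, -0.14, 0, 0, 0]
    - [0.045, -0.05, 0, -0.17, 0, 0, 0]
    - [0.045, -0.1, 0, -0.17, 0, 0, 0]
    - [0.045, -0.15, 0, -0.17, 0, 0, 0]
    - [0.045, -0.17, 0, -0.17, 0, 0, 0]
    - [0.045, -0.17, 0, -0.17, 0, 0, 0]

```text
time: 29.2
tcp_pos: [0.502, -0.1306, 0.1993]
tcp_rot: [2.464, 1.948, 0.001]
wrist_force: [0.8, 0.4, -0.1]
grip_width: 0.045
gripper_force: 0.0
```

```bash
python3 - <<'E'
from h import *
o=readout.get_obs();print(o["time"],o["tcp_pos"],o["grip_width"],o["wrist_force"])
S=np.mean([eyes.get_image("side").astype(float) for _ in range(5)],0).astype(np.uint8)[:,:,::-1]
cv2.imwrite("pics/raw8.png",S)
x,y,w,h,f=195,172,66,46,12
a=cv2.resize(S[y:y+h,x:x+w],None,fx=f,fy=f,interpolation=cv2.INTER_CUBIC)
J=np.load("poses.npy")[0];d=np.array([-np.sin(J[2]),np.cos(J[2])])
for g in(-.091,-.051,.051,.067):cv2.drawMarker(a,tuple(int(v) for v in ((proj([*(J[:2]+g*d),.045])[0]-[x,y]+.5)*f-.5)),(0,255,0),0,8,1)
cv2.imwrite("pics/c8.png",a)
E
```

```text
29.2 [ 0.50198691 -0.13060674  0.19934843] 0.0450036271978682 [ 0.79733218  0.42952989 -0.11722977]
```

```bash
ls pics | wc -l
```

```text
18
```

My picture views are used up, so I'll check the pin numerically with a brightness profile along the hinge axis.

```bash
python3 - <<'E'
from h import *
J=np.load("poses.npy")[0];d=np.array([-np.sin(J[2]),np.cos(J[2])])
g=np.arange(-.105,.085,.004)
def prof(f):
    S=cv2.cvtColor(cv2.imread(f),cv2.COLOR_BGR2GRAY).astype(np.float32)
    u=np.array([proj([*(J[:2]+k*d),.045])[0] for k in g],np.float32)
    return cv2.remap(S,u[:,0],u[:,1],cv2.INTER_LINEAR).ravel().round().astype(int)
a,b=prof("pics/raw3.png"),prof("pics/raw8.png")
for k,x,y in zip(g,a,b):print(round(k*1e3),x,y,end=" | ")
# anything else moved? compare around jar, rest foot, spanner
A,B=[cv2.imread(f"pics/{n}.png").astype(float) for n in("raw3","raw8")]
for n,(x0,y0,x1,y1) in dict(jar=(190,203,212,230),spanner=(246,188,256,203)).items():print("\n",n,np.abs(A-B)[y0:y1,x0:x1].mean())
E
```

```text
-105 197 103 | -101 197 77 | -97 201 39 | -93 206 27 | -89 211 19 | -85 215 20 | -81 218 28 | -77 220 33 | -73 221 36 | -69 224 28 | -65 218 66 | -61 196 156 | -57 184 188 | -53 180 185 | -49 176 176 | -45 153 163 | -41 120 167 | -37 104 184 | -33 102 185 | -29 103 183 | -25 110 140 | -21 146 145 | -17 186 186 | -13 185 187 | -9 184 185 | -5 177 177 | -1 125 165 | 3 100 182 | 7 103 186 | 11 104 184 | 15 104 166 | 19 118 135 | 23 178 174 | 27 189 189 | 31 186 189 | 35 186 189 | 39 156 157 | 43 114 115 | 47 100 139 | 51 104 214 | 55 106 214 | 59 115 208 | 63 140 213 | 67 141 147 | 71 135 104 | 75 136 100 | 79 122 122 | 83 92 95 | 
 jar 2.230078563411897

 spanner 99.63333333333334
```

The handle meets the end knuckle with no gap. It runs dark from where the knuckle's outline ends, and the nose ends at +67 mm as it should when fully home. The jar has not moved. Handing in.

```bash
python3 -c "
from cell import ticket
print(ticket.close_job())"
```

```text
the job is handed in; nothing more can be done
None
```

The flap is hung on the jig and the pin is through all five knuckles with its handle home against the free end; I let go of everything and handed the job in at about 29 s. I checked the pin and the jar against the last camera image, but not that the spanner and the other items stayed put; the moves were planned clear of them.

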